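# Shut the air main and open the bleed cock

### The arm

A 7-joint arm with a two-finger parallel gripper is mounted at the origin on a cart in front of the work surface, level with it; the furniture and walls round the work are solid. World frame = base frame: x ahead of the robot, y to its left, z up, the work surface at z = 0. Lengths are in m, angles in rad, forces in N, time in s.
With the tool pointing down it reaches from about 0.425 to 0.925 m from the base axis. Payload 6.8 kg.
Tool frame: the origin (TCP) lies at the very end of the fingers, on their centre line; the grasp point (between the pads) lies 19 mm behind it; z points along the fingers, y is the line along which they close (so a half turn about z gives the same grasp; the last joint's range is limited). The gripper opens to 85 mm and grips with 20 to 120 N. Pads are 22 mm wide; open, the fingers measure 114 mm over their backs; the gripper's body (76 mm by 85 mm) begins 54 mm behind the grasp point. The pads swing forward as they close: fully open they stand 13 mm farther back than shut.
Start: joints at [1.1, 0.477, 0.022, 1.555, -0.011, 1.109, -0.083], TCP at [0.24, -0.631, 0.231] pointing down, gripper open.
Joint ranges: [-2.96, 2.96], [-0.34, 2.1], [-1.41, 1.46], [0.24, 2.44], [-1.37, 4.51], [0.17, 1.92], [-2.96, 2.96]. Speed limits (rad/s): [2.39, 2.39, 3.14, 3.14, 3.14, 3.14, 3.14].

### API

Orientations are given as a rotation vector (axis times angle).
In Python, from station import bot gives the robot as it stands.
- The arm moves only by the tool jog_arm, never from a script. Its argument "commands" is a list that holds one entry, the list of rows, each a list of 7 numbers: the shift along the world's x, y, z in m, then the turn, a rotation vector about the world's x, y, z in degrees, then the closure, from 0 (fully open) to 1 (shut). A call has 1 to 5 rows; each row shifts and turns the commanded pose from where the row before left it; what a row does not reach is not made up. A row lasts 1/12 s, in which the tool goes at most 41.7 mm and 7.16 degrees, less where a joint would pass 70% of its speed; a pose out of reach is approached as far as the arm can. A call with a gripper value outside its range is refused whole. The fingers move at their own pace and stop on an object; "squeeze" is the grip in N (left out, the last holds). Time passes only in rows, so rows that do not move let the fingers close. It gives the time, the measured TCP pose, the force, the opening and the grip force at its end, in the units of the state.
- bot.state(): the state, without advancing time (a new reading comes with each control period).
- bot.capture(name): name is "scene" or "side" or "wrist"; returns a dict with "frame" (420x560x3 uint8, red, green, blue), "range_z" (420x560 float32, m along the optical axis (not along the pixel's ray), 0 where there is no reading), "K" (3x3 intrinsics, pixels), "extrinsics" (4x4, takes a point from camera to world coordinates). Camera axes: x right, y up, looking along -z (the intrinsics and any distortion apply to the point x, -y, -z); pixel columns grow to the right and rows downward; lengths in m; the calibration is good to about 2 mm. The wrist camera is an equidistant fisheye: a pixel r from the principal point sees the ray r / f radians off the axis. A picture is of the moment at which its call begins.
- bot.job_done(): hands the job in; it is judged then, once.
The state is a dict: "time_s": time; "joint_pos": joint angles; "joint_velocities": joint speeds; "joint_efforts": joint torques, N m; "position": TCP position; "orientation": TCP orientation; "ft_force": force on the tool from outside, world axes, zero at the start; "ft_torque": the same for the moment, N m; "gripper_width": opening from 0.0 (shut) to 1.0 (fully open); "finger_force": force on a finger pad.
Only numpy, scipy, OpenCV 4.12 (cv2) and the standard library are available. Lean on these libraries where they do the work, as an engineer would, in place of code of your own. Each camera call takes 0.05 s, during which the arm holds its last target. There are 200 camera calls.

### The job

Take the bench's air line out of service: first shut the main valve by turning its long lever fully crosswise to its pipe, and only then bleed the line by fully opening the butterfly cock that has the small round metal dish standing under or just in front of its nozzle. The two cocks look alike and each turns only one way from shut, so find out which way gives. Keep the other cock shut, and leave the dish and everything else on the bench standing where they are.

Things in the scene. Friction and masses are not known exactly. Their poses are not given: they have to be found in the camera images.
- main_valve: fixed main shut-off valve: a steel pipe that rises from the worktop, runs level along the body's x axis through the valve body and goes down again (legs 52 mm either side of the middle, pipe 16 mm thick, its top 108 mm up, valve body top 114 mm up); origin at worktop level below the lever's turning axis, which is vertical
- main_lever (a joint): main lever angle (rad): 0 = shut, lever across the pipe, pointing to the valve's +y (hard stop); 1.571 = fully open, lever along the pipe, pointing to the valve's -x, roughly towards the robot (hard stop). Grows anticlockwise seen from above. Starts fully or nearly open, stays where it is left; about 0.15 Nm of friction
- main_grip (a point): middle of the lever's grey sleeve, 72 mm from the turning axis and 138 mm above the worktop; the sleeve is 12 mm wide, 16 mm tall (130 to 146 mm up) and 66 mm long; x = across the lever, y = along the lever, outward, z up
- cock_p: fixed bench pillar with a small steel bleed cock, one of two that look alike; origin at the foot of the pillar on the worktop, x axis along its short pipe, away from the nozzle, so that the nozzle points to -x; barrel axis 100 mm up, barrel top 114 mm up; the handle turns about the vertical line through the origin
- cock_q: fixed bench pillar with a small steel bleed cock, one of two that look alike; origin at the foot of the pillar on the worktop, x axis along its short pipe, away from the nozzle, so that the nozzle points to -x; barrel axis 100 mm up, barrel top 114 mm up; the handle turns about the vertical line through the origin
- handle_p (a joint): bleed-cock handle angle (rad): 0 = shut, handle across the pipe (hard stop); 1.571 = fully open, handle along the pipe (hard stop). It reads 0 to 1.571 whichever way the handle turns; one cock opens clockwise and the other anticlockwise seen from above, and nothing tells which but trying. Stays where it is left; about 0.1 Nm of friction
- handle_q (a joint): bleed-cock handle angle (rad): 0 = shut, handle across the pipe (hard stop); 1.571 = fully open, handle along the pipe (hard stop). It reads 0 to 1.571 whichever way the handle turns; one cock opens clockwise and the other anticlockwise seen from above, and nothing tells which but trying. Stays where it is left; about 0.1 Nm of friction
- grip_p (a point): centre of a cock's grey butterfly handle, an upright fin 10 mm thick, 54 mm long and 32 mm tall (136 to 168 mm above the worktop), this point 154 mm up on the turning axis; x = across the thickness, y = along the fin, z up. Under the fin, down to 120 mm up, is only a stem of 6 mm radius
- grip_q (a point): centre of a cock's grey butterfly handle, an upright fin 10 mm thick, 54 mm long and 32 mm tall (136 to 168 mm above the worktop), this point 154 mm up on the turning axis; x = across the thickness, y = along the fin, z up. Under the fin, down to 120 mm up, is only a stem of 6 mm radius
- nozzle_p (a point): lower end of a cock's nozzle, 54 mm in front of the turning axis and 66 mm above the worktop
- nozzle_q (a point): lower end of a cock's nozzle, 54 mm in front of the turning axis and 66 mm above the worktop
- cap_dish: loose round metal dish, 69 mm across and 20 mm tall, origin at the centre of its underside; it stands on the worktop within 45 mm (level distance) of the nozzle of the cock to be opened and more than 75 mm from the other; not to be moved
- reagent_c: loose small white bottle with a red cap, 45 mm across, 88 mm tall, in front of the nozzle of the other cock; origin at its foot; not to be moved
- reagent_a: loose brown bottle with a white cap, 60 mm across, 135 mm tall; origin at its foot; not to be moved
- reagent_b: loose white bottle with a blue cap, 52 mm across, 110 mm tall; origin at its foot; not to be moved
- tape_roll: loose roll of tape lying flat, 100 mm across, 25 mm tall; not to be moved
- timer: loose small white timer, 58x66x18 mm; not to be moved
Mind the look-alikes: they are no part of the job. Of the things that look like the main_valve, the larger one is meant. What is shaped like the cock_q but green is not meant.

How it is judged:
On the way, in this order (a step that is already met when the one before it is completed fails the run):
1. the main lever is fully shut (value of joint main_lever below 0.09 rad), for 0.2 s.
2. the cock with the dish at its nozzle is fully open (((horizontal distance between cap_dish and nozzle_p below 0.07 m and value of joint handle_p above 1.48 rad and value of joint handle_q below 0.09 rad) or (horizontal distance between cap_dish and nozzle_q below 0.07 m and value of joint handle_q above 1.48 rad and value of joint handle_p below 0.09 rad))), for 0.2 s.
At the end, for the whole second after the job is handed in: The main lever is within 5 degrees of fully shut, the cock with the dish at its nozzle is within 5 degrees of fully open, the other cock is within 5 degrees of shut, and the loose things stand where they stood (within 25 mm) (value of joint main_lever below 0.09 rad and ((horizontal distance between cap_dish and nozzle_p below 0.07 m and value of joint handle_p above 1.48 rad and value of joint handle_q below 0.09 rad) or (horizontal distance between cap_dish and nozzle_q below 0.07 m and value of joint handle_q above 1.48 rad and value of joint handle_p below 0.09 rad))); the robot touches nothing.
It fails at once if a bleed cock is opened while the main is not shut (value of joint main_lever above 0.15 rad and value of joint any of handle_p, handle_q above 0.2 rad).
It fails at once if the other cock is opened ((horizontal distance between cap_dish and nozzle_p below 0.07 m and value of joint handle_q above 0.2 rad) or (horizontal distance between cap_dish and nozzle_q below 0.07 m and value of joint handle_p above 0.2 rad)).
It fails at once if the dish, a bottle, the tape or the timer is moved or tipped over (distance of any of cap_dish, reagent_a, reagent_b, reagent_c, tape_roll, timer from where it was at the start of the episode above 0.025 m or angle between any of cap_dish, reagent_a, reagent_b, reagent_c, tape_roll, timer's own z axis and vertical above 0.5 rad).
It also fails if it takes over 61 s, if anything falls off the work surface, if the arm or the gripper's body presses on something with over 40 N, if the wrist force passes 120 N, or if a joint passes its speed limit or range.

## Working session

There is one attempt and no reset: what is moved stays moved. The work goes in short steps, Python scripts to look and compute and a tool call to move; the robot and the scene stay as the last step left them, time stands still between calls to the robot, and variables do not carry over. Pictures are saved under pics/ and viewed, at most 10 in all, crops included, and the job is handed in when it is done.

Besides the shell and the picture viewer there is one more tool, called after ">>>" as a command line: name --argument value ..., lists and objects as JSON in quotes. jog_arm: Moves the arm, as the interface text tells. Its arguments: {"type":"object","properties":{"commands":{"type":"array","items":{"type":"array","items":{"type":"array","items":{"type":"number"}}}},"squeeze":{"type":"number"}},"required":["commands"]}

```bash
mkdir -p pics; cat > h.py <<'E'
import numpy as np, cv2
from station import bot
def cap(n,fn=None):
    c=bot.capture(n)
    if fn: cv2.imwrite(f'pics/{fn}.png',c['frame'][:,:,::-1])
    return c
def cloud(c):
    # world points for all pixels (pinhole cameras)
    h,w=c['range_z'].shape; K=c['K']; v,u=np.mgrid[:h,:w]; z=c['range_z']
    P=np.stack([(u-K[0,2])/K[0,0]*z,-(v-K[1,2])/K[1,1]*z,-z,np.ones_like(z)],-1)
    return (P@c['extrinsics'].T)[...,:3]
E
python3 - <<'E'
from h import *
for n in('scene','side'):
    c=cap(n,n); np.savez(n,**c); print(n,c['K'].tolist(),c['extrinsics'].round(3).tolist(),(c['range_z']>0).mean())
s=bot.state(); print(s)
E
```

```text
scene [[453.80674568864697, 0.0, 281.6633034398162], [0.0, 453.80674568864697, 215.35714308887407], [0.0, 0.0, 1.0]] [[-0.623, 0.358, -0.695, -0.338], [-0.782, -0.3, 0.546, 0.579], [-0.013, 0.884, 0.467, 0.74], [0.0, 0.0, 0.0, 1.0]] 0.9361862244897959
side [[477.6460855213033, 0.0, 281.60771234940756], [0.0, 477.6460855213033, 206.87142626201597], [0.0, 0.0, 1.0]] [[0.502, 0.366, -0.784, -0.746], [-0.865, 0.216, -0.453, -0.887], [0.004, 0.905, 0.425, 0.833], [0.0, 0.0, 0.0, 1.0]] 0.9837287414965986
{'time_s': 0.1, 'joint_pos': array([ 1.09993233,  0.47775345,  0.02237665,  1.55633332, -0.01148431,
        1.10928661, -0.0831067 ]), 'joint_velocities': array([-1.16950130e-03, -1.05016164e-03,  1.80773396e-03, -3.48852918e-03,
       -1.86886211e-04,  8.88284219e-04,  3.87994257e-05]), 'joint_efforts': array([ 4.12908397e-03, -5.97758532e+01,  1.61388986e+00, -2.81951845e+01,
        1.29369978e-02,  5.06799814e-03,  8.27879376e-06]), 'position': array([ 0.23931188, -0.63059613,  0.23040758]), 'orientation': array([-3.08849353e+00, -5.66406988e-01,  6.98422798e-04]), 'ft_force': array([-1.23708381,  0.35094097, -0.23539673]), 'ft_torque': array([-0.02569686, -0.01178165,  0.00489209]), 'finger_force': 0.0, 'gripper_width': 0.9980751367500758}
```

View pics/scene.png

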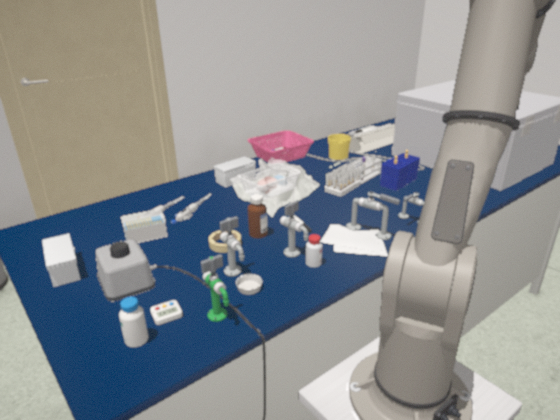

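View pics/side.png

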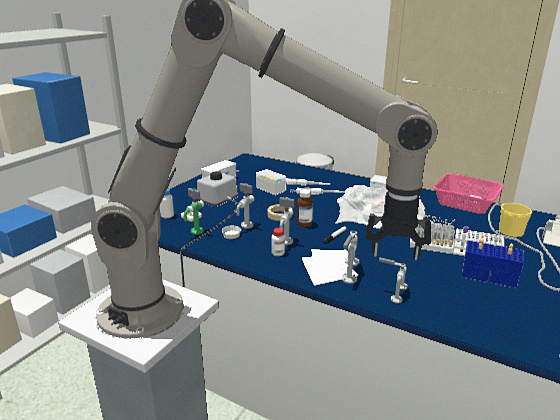

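Scene picture: dish at (249,284) before the cock at (232,245); red-capped bottle (314,250) before the other cock (291,230); green look-alike (217,290); larger valve near (370,215), small one near (410,207). I build a top-view height map from the depth.

```bash
cat > top.py <<'E'
from h import *
L=[];C=[]
for n in('scene','side'):
    c=np.load(n+'.npz'); P=cloud(c); m=(c['range_z']>0)&(P[...,2]>0.012)&(P[...,2]<.2)
    P[...,:]=P
    L.append(P[m]);C.append(c['frame'][m])
P=np.vstack(L);C=np.vstack(C); np.savez('pc',P=P,C=C)
# x 0.2..0.95 up, y left; 1px=1mm
s=1000; H=np.zeros((600,800,3),np.uint8)
o=np.argsort(P[:,2]); P=P[o];C=C[o]
r=(600-(P[:,0]-.35)*s).astype(int); q=((0.4-P[:,1])*s).astype(int)
k=(r>=1)&(r<599)&(q>=1)&(q<799)
hue=np.clip((P[:,2])/.2*150,0,150)
col=cv2.cvtColor(np.stack([hue,0*hue+255,0*hue+255],-1)[None].astype(np.uint8),cv2.COLOR_HSV2BGR)[0]
for dr in(0,1):
  for dq in (0,1): H[r[k]+dr-1,q[k]+dq-1]=col[k]
cv2.imwrite('pics/top.png',H)
E
python3 top.py
```

```text
(no output)
```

View pics/top.png

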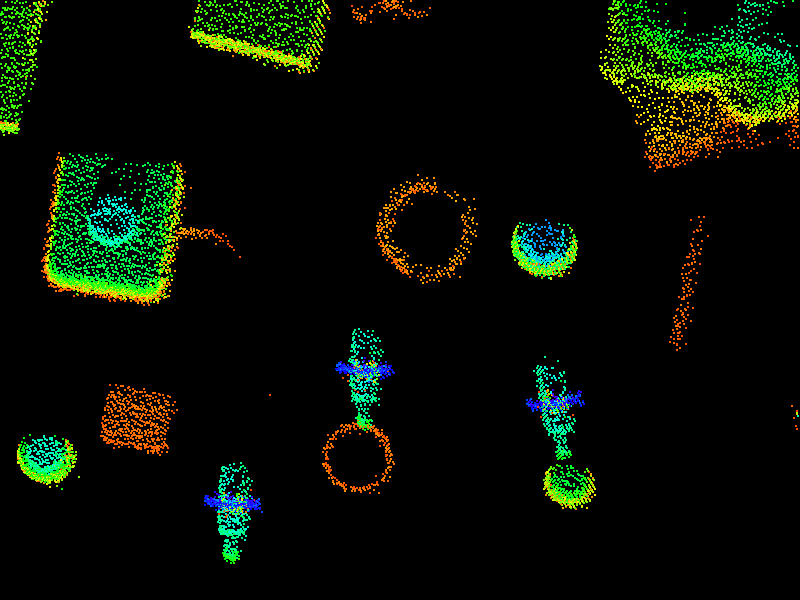

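The map shows the dish's cock at (365,370), its dish at (358,457), and the other cock at (555,402); the valves lie off the right edge. Now fit the numbers.

```bash
python3 - <<'E'
import numpy as np,cv2
d=np.load('pc.npz');P=d['P'];C=d['C']
def fin(cx,cy):
    m=(abs(P[:,0]-cx)<.04)&(abs(P[:,1]-cy)<.04)&(P[:,2]>.138)&(P[:,2]<.172);q=P[m]
    (c,sz,a)=cv2.minAreaRect(q[:,:2].astype(np.float32));w,v=np.linalg.eigh(np.cov(q[:,:2].T))
    print(len(q),q.mean(0),c,sz,a,'dir',v[:,1],q[:,2].max())
fin(.58,.035);fin(.546,-.156)
s=1000;H=np.zeros((600,800,3),np.uint8)
m=(P[:,1]<-.2)&(P[:,1]>-.8)&(P[:,0]<.75)&(P[:,0]>.15);Q=P[m];Q=Q[np.argsort(Q[:,2])]
hue=np.clip(Q[:,2]/.2*150,0,150);col=cv2.cvtColor(np.stack([hue,0*hue+255,0*hue+255],-1)[None].astype(np.uint8),cv2.COLOR_HSV2BGR)[0]
r=((.75-Q[:,0])*s).astype(int);q=((-.1-Q[:,1])*s).astype(int)
k=(r<599)&(q<799);
for a in(0,1):
  for b in(0,1):H[r[k]+a,q[k]+b]=col[k]
cv2.imwrite('pics/top2.png',H)
E
```

```text
311 [0.57934298 0.0352744  0.15619673] (0.5796014070510864, 0.03422994166612625) (0.05796511843800545, 0.022859949618577957) 79.17166900634766 dir [0.056188   0.99842021] 0.17158257557154422
277 [ 0.54644771 -0.15444227  0.15625569] (0.5477328896522522, -0.15588051080703735) (0.02370159886777401, 0.05510566756129265) 18.646942138671875 dir [-0.1358301   0.99073214] 0.17180340922379955
```

View pics/top2.png

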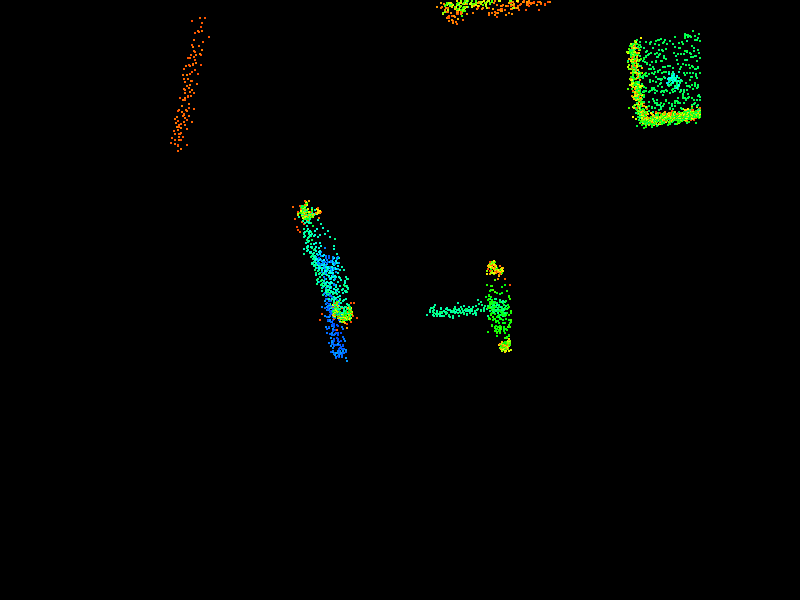

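Top map: the large valve's legs are near (308,212) and (342,312), and its lever (blue) runs from (325,262) to (340,355); the small look-alike is at (500,310). I fit both.

```bash
python3 - <<'E'
import numpy as np
P=np.load('pc.npz')['P']
b=(P[:,0]>.36)&(P[:,0]<.58)&(P[:,1]>-.48)&(P[:,1]<-.38)
def st(n,m):
    q=P[m]; w,v=np.linalg.eigh(np.cov(q[:,:2].T)); a=np.degrees(np.arctan2(*v[::-1,1]))%180
    print(n,len(q),q.mean(0).round(4),q.min(0).round(3),q.max(0).round(3),'yaw',a.round(1))
low=b&(P[:,2]<.085)
st('leg far',low&(P[:,0]>.49));st('leg near',low&(P[:,0]<.49))
st('pipe',b&(P[:,2]>.09)&(P[:,2]<.108))
st('lever',b&(P[:,2]>.131)); st('sleeve',b&(P[:,2]>.131)&(P[:,0]<.45))
c=(abs(P[:,0]-.55)<.09)&(abs(P[:,1]-.035)<.035)
st('A pipe',c&(P[:,2]>.085)&(P[:,2]<.125)&(P[:,0]>.5))
n=c&(P[:,2]>.06)&(P[:,2]<.08)&(P[:,0]<.56); st('A nozzle',n)
E
```

```text
leg far 122 [ 0.5376 -0.4066  0.0428] [ 0.519 -0.421  0.012] [ 0.55  -0.393  0.085] yaw 93.7
leg near 235 [ 0.4371 -0.4408  0.0467] [ 0.421 -0.457  0.012] [ 0.453 -0.419  0.085] yaw 65.0
pipe 217 [ 0.4748 -0.4251  0.1008] [ 0.431 -0.45   0.09 ] [ 0.545 -0.398  0.108] yaw 21.7
lever 260 [ 0.4408 -0.4317  0.1415] [ 0.389 -0.447  0.132] [ 0.502 -0.416  0.15 ] yaw 8.2
sleeve 162 [ 0.4184 -0.4348  0.1425] [ 0.389 -0.447  0.132] [ 0.45  -0.422  0.15 ] yaw 10.6
A pipe 387 [0.568  0.0364 0.1068] [0.519 0.016 0.085] [0.62  0.051 0.124] yaw 0.4
A nozzle 22 [0.526  0.037  0.0756] [0.521 0.029 0.07 ] [0.531 0.042 0.08 ] yaw 67.2
```

>>> jog_arm --commands '[[[0.035,0.04,0,0,0,-7,0],[0.04,0.04,0,0,0,-5,0],[0.035,0.04,0,0,0,0,0],[0.035,0.04,0,0,0,0,0],[0.035,0.03,0,0,0,0,0]]]' --squeeze 30

```text
time_s: 0.52
position: [0.3831, -0.4783, 0.2309]
orientation: [-3.131, -0.24, 0.002]
ft_force: [0.7, 0.1, 0.4]
gripper_width: 1.001
finger_force: 0.0
```

>>> jog_arm --commands '[[[-0.003,0.006,-0.02,0,0,0,0],[0,0,0,0,0,0,0],[0,0,0,0,0,0,0]]]'

```text
time_s: 0.77
position: [0.3792, -0.4737, 0.2104]
orientation: [-3.13, -0.242, 0.004]
ft_force: [0.1, -0.6, 0.7]
gripper_width: 1.002
finger_force: 0.0
```

```bash
python3 - <<'E'
from h import *
cap('wrist','w1'); s=bot.state(); print(s['position'],s['orientation'])
c=bot.capture('side'); P=cloud(c);m=(P[...,2]>.131)&(P[...,2]<.15)&(P[...,0]>.36)&(P[...,0]<.45)&(P[...,1]>-.48)&(P[...,1]<-.38); print(m.sum())
E
```

```text
[ 0.37879657 -0.4752847   0.21128704] [-3.13253370e+00 -2.38256084e-01  2.01192356e-03]
65
```

View pics/w1.png

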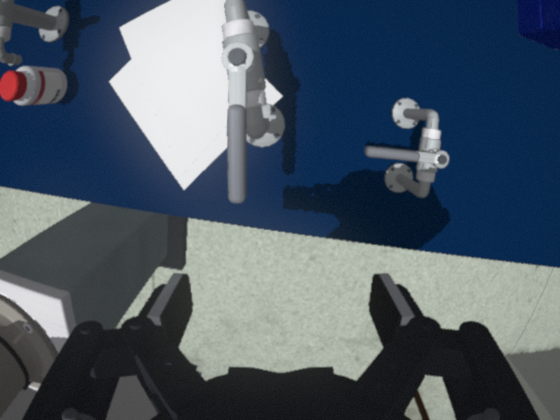

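Wrist view: the lever is upright in the picture, from its axis (238,57) to its tip (236,200), so the yaw is aligned. The tool still has to go forward-left about 40 mm.

>>> jog_arm --commands '[[[0.02,0.02,0,0,0,0,0.4],[0.018,0.02,0,0,0,0,0.4],[0,0,0,0,0,0,0.4],[0,0,0,0,0,0,0.4]]]'

```text
time_s: 1.2
position: [0.4187, -0.4347, 0.2121]
orientation: [3.131, 0.242, 0.002]
ft_force: [-0.6, -1.1, -1.0]
gripper_width: 0.599
finger_force: 0.0
```

```bash
python3 - <<'E'
from h import *
c=cap('wrist'); s=bot.state(); print(s['position'],s['orientation'])
K=c['K'];E=c['extrinsics']
def proj(p):
    q=np.linalg.inv(E)@np.append(p,1); v=np.array([q[0],-q[1],-q[2]]); t=np.arctan2(np.hypot(v[0],v[1]),v[2]); r=t*K[0,0]
    return (K[:2,2]+r*v[:2]/np.hypot(v[0],v[1])).round().astype(int)
im=c['frame'][:,:,::-1].copy()
for p,co in(([.488,-.425,.146],(0,0,255)),([.417,-.435,.146],(0,255,0)),([s['position'][0],s['position'][1],.146],(255,0,255))):
    cv2.circle(im,tuple(map(int,proj(np.array(p)))),4,co,1)
cv2.imwrite('pics/w2.png',im)
E
```

```text
[ 0.4174615  -0.43581851  0.211995  ] [3.13123487e+00 2.38533005e-01 3.97599175e-04]
```

View pics/w2.png

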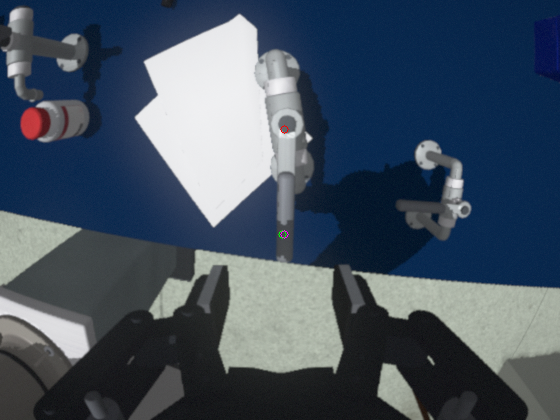

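Markers coincide with the lever: the axis at (285,128) and the grasp on the sleeve at (282,235). Descend and close.

>>> jog_arm --commands '[[[0,0,-0.03,0,0,0,0.4],[0,0,-0.03,0,0,0,0.4],[0,0,-0.03,0,0,0,0.4],[0,0,0,0,0,0,0.4],[0,0,0,0,0,0,1]]]' --squeeze 25

```text
time_s: 1.67
position: [0.4159, -0.4355, 0.1206]
orientation: [-3.131, -0.236, 0.004]
ft_force: [0.6, -0.8, 0.3]
gripper_width: 0.474
finger_force: 0.0
```

>>> jog_arm --commands '[[[0,0,0,0,0,0,1],[0,0,0,0,0,0,1],[0,0,0,0,0,0,1],[0,0,0,0,0,0,1],[0,0,0,0,0,0,1]]]'

```text
time_s: 2.08
position: [0.4187, -0.4367, 0.1236]
orientation: [3.128, 0.238, 0.004]
ft_force: [-0.9, -3.7, 6.9]
gripper_width: 0.14
finger_force: 24.9
```

```bash
python3 - <<'E'
import numpy as np
c=np.array([.488,-.425]);r=.0717;a0=np.radians(188)
p=c+r*np.array([np.cos(a0),np.sin(a0)])
for k in range(1,18):
    a=a0-np.radians(5*k);n=c+r*np.array([np.cos(a),np.sin(a)]);print(5*k,((n-p)*1000).round(1),n.round(4));p=n
E
```

```text
5 [-0.6  6.2] [ 0.4164 -0.4288]
10 [-0.1  6.3] [ 0.4163 -0.4225]
15 [0.5 6.2] [ 0.4168 -0.4163]
20 [1.  6.2] [ 0.4179 -0.4101]
25 [1.6 6.1] [ 0.4194 -0.404 ]
30 [2.1 5.9] [ 0.4215 -0.3981]
35 [2.6 5.7] [ 0.4241 -0.3924]
40 [3.1 5.4] [ 0.4272 -0.387 ]
45 [3.5 5.2] [ 0.4307 -0.3818]
50 [4.  4.8] [ 0.4347 -0.377 ]
55 [4.4 4.5] [ 0.4391 -0.3726]
60 [4.8 4.1] [ 0.4439 -0.3685]
65 [5.1 3.6] [ 0.4489 -0.3649]
70 [5.4 3.2] [ 0.4543 -0.3617]
75 [5.6 2.7] [ 0.46  -0.359]
80 [5.9 2.2] [ 0.4658 -0.3568]
85 [6.  1.7] [ 0.4719 -0.3551]
```

Gripped. Turn clockwise along the arc.

>>> jog_arm --commands '[[[-0.0006,0.0062,0,0,0,-5,1],[-0.0001,0.0063,0,0,0,-5,1],[0.0005,0.0062,0,0,0,-5,1],[0.001,0.0062,0,0,0,-5,1],[0.0016,0.0061,0,0,0,-5,1]]]'

```text
time_s: 2.5
position: [0.4215, -0.4061, 0.1236]
orientation: [3.104, -0.451, 0.008]
ft_force: [0.5, -6.0, 5.9]
gripper_width: 0.13
finger_force: 25.6
```

>>> jog_arm --commands '[[[0.0021,0.0059,0,0,0,-5,1],[0.0026,0.0057,0,0,0,-5,1],[0.0031,0.0054,0,0,0,-5,1],[0.0035,0.0052,0,0,0,-5,1],[0.004,0.0048,0,0,0,-5,1]]]'

```text
time_s: 2.92
position: [0.437, -0.3791, 0.1236]
orientation: [2.935, -1.113, 0.009]
ft_force: [-0.3, -6.7, 4.2]
gripper_width: 0.132
finger_force: 24.6
```

>>> jog_arm --commands '[[[0.0044,0.0045,0,0,0,-5,1],[0.0048,0.0041,0,0,0,-5,1],[0.0051,0.0036,0,0,0,-5,1],[0.0054,0.0032,0,0,0,-5,1],[0.0056,0.0027,0,0,0,-5,1]]]'

```text
time_s: 3.33
position: [0.4621, -0.3611, 0.1236]
orientation: [2.625, -1.722, 0.009]
ft_force: [0.5, -6.9, 5.4]
gripper_width: 0.137
finger_force: 24.2
```

>>> jog_arm --commands '[[[0.0047,0.0018,0,0,0,-4,1],[0.0036,0.0012,0,0,0,-3,1],[0,0,0,0,0,0,1]]]'

```text
time_s: 3.58
position: [0.4686, -0.3588, 0.1235]
orientation: [2.516, -1.874, 0.005]
ft_force: [-5.8, -7.1, 9.6]
gripper_width: 0.137
finger_force: 28.3
```

>>> jog_arm --commands '[[[0.003,0.001,0,0,0,-2,1],[0.003,0.001,0,0,0,0,1],[0,0,0,0,0,0,1]]]'

```text
time_s: 3.83
position: [0.469, -0.3589, 0.1233]
orientation: [2.479, -1.916, -0.004]
ft_force: [-19.7, -9.0, 18.3]
gripper_width: 0.135
finger_force: 43.1
```

Firm hard stop. Release, lift, and look.

>>> jog_arm --commands '[[[-0.004,-0.001,0,0,0,0,0.4],[0,0,0,0,0,0,0.4],[0,0,0,0,0,0,0.4],[0,0,0.03,0,0,0,0.4],[0,0,0.04,0,0,7,0.4]]]'

```text
time_s: 4.25
position: [0.4702, -0.3513, 0.1886]
orientation: [2.603, -1.759, -0.013]
ft_force: [0.9, -0.7, -0.2]
gripper_width: 0.599
finger_force: 0.0
```

>>> jog_arm --commands '[[[0,0,0.04,0,0,7,0.4],[0,0,0.02,0,0,7,0.4],[0.005,0.03,0,0,0,7,0.4],[0.005,0.03,0,0,0,7,0.4],[0.005,0.03,0,0,0,7,0.4]]]'

```text
time_s: 4.67
position: [0.4872, -0.2624, 0.252]
orientation: [-3.013, 0.888, -0.002]
ft_force: [1.2, 0.3, -0.2]
gripper_width: 0.596
finger_force: 0.0
```

>>> jog_arm --commands '[[[0.005,0.03,0,0,0,7,0.4],[0.005,0.03,0,0,0,7,0.4],[0.005,0.03,0,0,0,7,0.4],[0.005,0.03,0,0,0,7,0.4],[0.005,0.03,0,0,0,7,0.4]]]'

```text
time_s: 5.08
position: [0.5116, -0.1115, 0.2515]
orientation: [-3.14, -0.062, -0.001]
ft_force: [1.1, -0.3, -0.3]
gripper_width: 0.6
finger_force: 0.0
```

>>> jog_arm --commands '[[[0.01,0.03,0,0,0,7,0.4],[0.01,0.03,0,0,0,7,0.4],[0.01,0.03,0,0,0,7,0.4],[0.01,0.03,0,0,0,7,0.4],[0,0,0,0,0,7,0.4]]]'

```text
time_s: 5.5
position: [0.5526, 0.0153, 0.2516]
orientation: [-2.968, -1.016, -0.004]
ft_force: [0.4, -0.0, 0.7]
gripper_width: 0.606
finger_force: 0.0
```

```bash
python3 - <<'E'
from h import *
s=bot.state(); o=s['orientation']; print(s['position'],o,'y yaw',np.degrees(2*np.arctan2(o[1],o[0]))-90,s['joint_pos'].round(2))
c=cap('side'); P=cloud(c).reshape(-1,3)
m=(abs(P[:,0]-.48)<.11)&(abs(P[:,1]+.4)<.12)&(P[:,2]>.131)&(P[:,2]<.16); q=P[m]
w,v=np.linalg.eigh(np.cov(q[:,:2].T)); print('lever',len(q),q.mean(0),np.degrees(np.arctan2(*v[::-1,1]))%180)
E
```

```text
[0.55264015 0.01527161 0.25157822] [-2.96843104 -1.01563517 -0.00446873] y yaw -412.2237030689543 [-0.    0.26 -0.16  1.82  0.04  1.06 -1.09]
lever 159 [ 0.4719213  -0.38367227  0.14052673] 107.9059472726668
```

Lever is now at 108°, i.e. shut. Align over the dish's cock.

>>> jog_arm --commands '[[[0.013,0.01,0,0,0,7,0.4],[0.014,0.009,0,0,0,7,0.4],[0,0,0,0,0,7,0.4],[0,0,0,0,0,7,0.4],[0,0,0,0,0,7,0.4]]]'

```text
time_s: 5.97
position: [0.5782, 0.0248, 0.2511]
orientation: [-2.541, -1.846, 0.001]
ft_force: [-0.1, 0.6, 0.4]
gripper_width: 0.602
finger_force: 0.0
```

>>> jog_arm --commands '[[[0,0,0,0,0,7,0.4],[0,0,0,0,0,7,0.4],[0,0,0,0,0,2,0.4],[0,0,0,0,0,0,0.4]]]'

```text
time_s: 6.3
position: [0.578, 0.0245, 0.2512]
orientation: [-2.265, -2.176, 0.0]
ft_force: [0.1, 0.9, 0.2]
gripper_width: 0.602
finger_force: 0.0
```

```bash
python3 - <<'E'
from h import *
c=cap('wrist'); s=bot.state(); o=s['orientation']; print(s['position'],o,'y yaw',np.degrees(2*np.arctan2(o[1],o[0]))%180-90,s['joint_pos'].round(2))
K=c['K'];E=c['extrinsics']
def proj(p):
    q=np.linalg.inv(E)@np.append(p,1); v=np.array([q[0],-q[1],-q[2]]); t=np.arctan2(np.hypot(v[0],v[1]),v[2]); r=t*K[0,0]
    return (K[:2,2]+r*v[:2]/np.hypot(v[0],v[1])).round().astype(int)
im=c['frame'][:,:,::-1].copy()
for p,co in(([.5795,.035,.168],(0,0,255)),([.5795,.062,.168],(0,255,0)),([s['position'][0],s['position'][1],.168],(255,0,255))):
    cv2.circle(im,tuple(map(int,proj(np.array(p)))),4,co,1)
cv2.imwrite('pics/w3.png',im)
E
```

```text
[0.57810215 0.02446482 0.25125459] [-2.26738207e+00 -2.17407947e+00  2.16744781e-04] y yaw -2.406892170317178 [ 0.09  0.32 -0.3   1.75  0.11  1.09 -0.29]
```

View pics/w3.png

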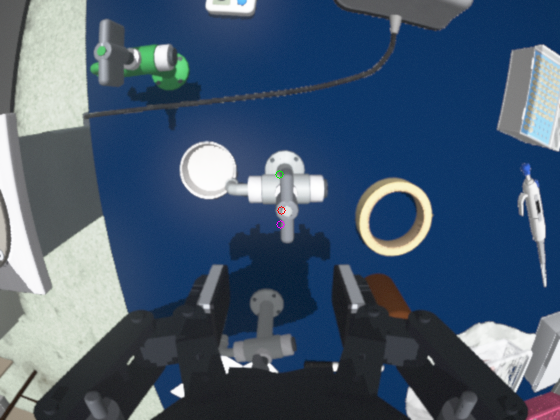

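The fin runs (288,172)–(287,240), with its centre about 5 mm to +x of my mark (281,211). Dish at (208,170), clear. Aim at (0.584, 0.035).

>>> jog_arm --commands '[[[0.006,0.0105,0,0,0,1,0.4],[0,0,-0.03,0,0,0,0.4],[0,0,-0.03,0,0,0,0.4],[0,0,-0.03,0,0,0,0.4],[0,0,-0.024,0,0,0,0.4]]]'

```text
time_s: 6.77
position: [0.5839, 0.0362, 0.1353]
orientation: [-2.245, -2.196, 0.001]
ft_force: [0.6, -0.4, -0.1]
gripper_width: 0.601
finger_force: 0.0
```

>>> jog_arm --commands '[[[0,0,0,0,0,0,0.7],[0,0,0,0,0,0,1],[0,0,0,0,0,0,1],[0,0,0,0,0,0,1],[0,0,0,0,0,0,1]]]' --squeeze 40

```text
time_s: 7.18
position: [0.5832, 0.036, 0.139]
orientation: [-2.244, -2.197, 0.002]
ft_force: [-6.6, 2.2, 2.4]
gripper_width: 0.115
finger_force: 40.2
```

```bash
python3 -c "
from h import *
s=bot.state();print(s['position'],s['ft_force'],s['ft_torque'],s['gripper_width'],s['finger_force'])"
```

```text
[0.58322433 0.03599488 0.13896145] [-6.55316396  2.22645096  2.39515836] [ 0.28793288  1.34501369 -0.03036253] 0.11474449016334635 40.18631100654602
```

Try a small anticlockwise turn, reading the torque.

>>> jog_arm --commands '[[[0,0,0,0,0,3,1],[0,0,0,0,0,3,1],[0,0,0,0,0,0,1]]]'

```text
time_s: 7.43
position: [0.5832, 0.036, 0.1391]
orientation: [-2.128, -2.307, -0.0]
ft_force: [-6.9, 2.3, 2.9]
gripper_width: 0.112
finger_force: 79.9
```

```bash
python3 -c "
from h import *
s=bot.state();o=s['orientation'];print(np.degrees(2*np.arctan2(o[1],o[0]))%180-90,s['ft_force'],s['ft_torque'],s['gripper_width'],s['finger_force'])"
```

```text
4.623657042786874 [-6.93064997  2.3326244   2.88087698] [ 0.53719726  1.51870903 -1.81162943] 0.1124882487610199 79.92729116231203
```

It resists at 1.8 Nm, so anticlockwise is the stop and clockwise opens.

>>> jog_arm --commands '[[[0,0,0,0,0,-5,1],[0,0,0,0,0,-6,1],[0,0,0,0,0,-6,1],[0,0,0,0,0,0,1]]]'

```text
time_s: 7.77
position: [0.5837, 0.0359, 0.1389]
orientation: [-2.449, -1.968, 0.0]
ft_force: [-5.7, 1.1, 4.0]
gripper_width: 0.111
finger_force: 40.2
```

```bash
python3 -c "
from h import *
s=bot.state();o=s['orientation'];print(np.degrees(2*np.arctan2(o[1],o[0]))%180-90,s['ft_force'],s['ft_torque'],s['gripper_width'],s['finger_force'])"
```

```text
-12.425711722813503 [-5.70150536  1.14360933  3.98494323] [ 0.1640853   1.30058894 -0.06118568] 0.11100718831031064 40.23140251636505
```

Turns freely clockwise; 80° more to go.

>>> jog_arm --commands '[[[0,0,0,0,0,-6,1],[0,0,0,0,0,-6,1],[0,0,0,0,0,-6,1],[0,0,0,0,0,-6,1],[0,0,0,0,0,-6,1]]]'

```text
time_s: 8.18
position: [0.5849, 0.0353, 0.139]
orientation: [2.873, 1.269, 0.003]
ft_force: [-2.5, -0.5, -1.4]
gripper_width: 0.11
finger_force: 39.7
```

>>> jog_arm --commands '[[[0,0,0,0,0,-6,1],[0,0,0,0,0,-6,1],[0,0,0,0,0,-6,1],[0,0,0,0,0,-6,1],[0,0,0,0,0,-6,1]]]'

```text
time_s: 8.6
position: [0.5856, 0.0341, 0.139]
orientation: [3.103, 0.481, 0.005]
ft_force: [1.0, -4.2, -2.2]
gripper_width: 0.107
finger_force: 39.6
```

>>> jog_arm --commands '[[[0,0,0,0,0,-6,1],[0,0,0,0,0,-6,1],[0,0,0,0,0,-4,1],[0,0,0,0,0,0,1]]]'

```text
time_s: 8.93
position: [0.5857, 0.0334, 0.139]
orientation: [3.139, 0.045, 0.005]
ft_force: [1.1, -4.7, 0.2]
gripper_width: 0.108
finger_force: 39.8
```

```bash
python3 -c "
from h import *
s=bot.state();o=s['orientation'];print(np.degrees(2*np.arctan2(o[1],o[0]))%180-90,s['ft_force'],s['ft_torque'],s['gripper_width'],s['finger_force'])"
```

```text
-88.34370709153674 [ 1.08628206 -4.68084589  0.2382362 ] [-1.15665283 -0.03204255 -0.09966889] 0.10793693201334126 39.79826509952545
```

>>> jog_arm --commands '[[[0,0,0,0,0,-3,1],[0,0,0,0,0,-3,1],[0,0,0,0,0,-2,1],[0,0,0,0,0,0,1]]]'

```text
time_s: 9.27
position: [0.5857, 0.0333, 0.1391]
orientation: [3.135, -0.163, 0.005]
ft_force: [0.7, -6.9, 0.8]
gripper_width: 0.112
finger_force: 67.0
```

```bash
python3 -c "
from h import *
s=bot.state();o=s['orientation'];print(np.degrees(2*np.arctan2(o[1],o[0]))%180-90,s['ft_force'],s['ft_torque'],s['gripper_width'],s['finger_force'])"
```

```text
84.03874188404296 [ 0.66135832 -6.88520321  0.76498993] [-1.42741069  0.08399086  1.49345577] 0.1118989793218877 66.97448375634849
```

Hard stop reached (1.5 Nm). Untwist, release, lift, check.

>>> jog_arm --commands '[[[0,0,0,0,0,4,1],[0,0,0,0,0,0,0.4],[0,0,0,0,0,0,0.4],[0,0,0,0,0,0,0.4],[0,0,0.03,0,0,0,0.4]]]'

```text
time_s: 9.68
position: [0.581, 0.0356, 0.1633]
orientation: [3.14, -0.059, -0.013]
ft_force: [-0.0, 0.3, 0.0]
gripper_width: 0.6
finger_force: 0.0
```

>>> jog_arm --commands '[[[0,0,0.04,0,0,0,0.4],[0,0,0.04,0,0,0,0.4],[0,0,0.04,0,0,0,0.4],[0,0,0.02,0,0,0,0.4],[0,0,0,0,0,0,0.4]]]'

```text
time_s: 10.1
position: [0.5872, 0.0361, 0.314]
orientation: [-3.138, 0.06, -0.017]
ft_force: [0.4, 0.2, -0.1]
gripper_width: 0.599
finger_force: 0.0
```

```bash
python3 - <<'E'
from h import *
print(bot.state()['position'])
Q=[]
for n in('scene','side'):
    P=cloud(cap(n,n+'_end')).reshape(-1,3);Q.append(P)
P=np.vstack(Q)
def st(n,cx,cy,r,lo,hi):
    m=(abs(P[:,0]-cx)<r)&(abs(P[:,1]-cy)<r)&(P[:,2]>lo)&(P[:,2]<hi);q=P[m];w,v=np.linalg.eigh(np.cov(q[:,:2].T));print(n,len(q),q.mean(0).round(4),(np.degrees(np.arctan2(*v[::-1,1]))%180).round(1))
st('A',.58,.035,.04,.138,.172);st('B',.546,-.156,.04,.138,.172);st('main',.48,-.4,.11,.131,.155)
st('dish',.493,.042,.045,.012,.025)
c=cap('wrist','w4')
E
```

```text
[0.58723881 0.03608647 0.31395873]
A 234 [0.5779 0.0358 0.1573] 179.6
B 283 [ 0.5465 -0.1542  0.1564] 96.9
main 269 [ 0.4725 -0.3805  0.1413] 107.2
dish 249 [0.4943 0.0409 0.0175] 157.8
```

View pics/scene_end.png

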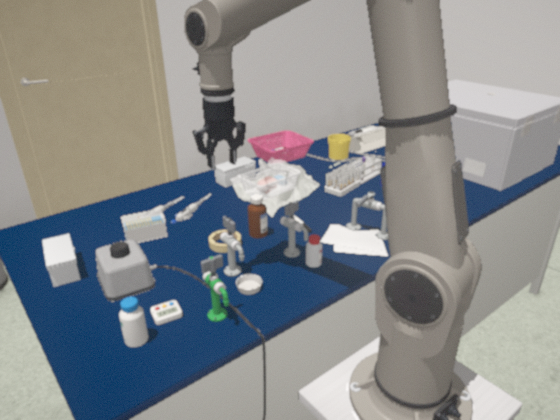

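The dish's cock (232,240) now has its handle along the pipe (179.6°). The dish (249,284) and the bottles are unmoved, the lever is across its pipe, and the arm is clear. Hand in.

```bash
python3 -c "
from station import bot
print(bot.job_done())"
```

```text
the job is handed in; nothing more can be done
None
```

I turned the main lever to its shut stop, then opened the dish's cock clockwise to its stop; the other cock still measures shut, nothing loose appears to have moved, and the job is handed in with no verdict returned.

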